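# Snap the long spares-slot cover home

## Robot

A 6-joint arm with a two-finger parallel gripper is mounted at the origin on the work surface. World frame = base frame: x ahead of the robot, y to its left, z up, the work surface at z = 0. Lengths are in mm, angles in rad, forces in N, time in s.
With the tool pointing down it reaches from about 400 to 925 mm from the base axis. Payload 12.5 kg.
Tool frame: the origin (TCP) lies at the very end of the fingers, on their centre line; the grasp point (between the pads) lies 19 mm behind it; z points along the fingers, y is the line along which they close (so a half turn about z gives the same grasp; the last joint's range is limited). The gripper opens to 95 mm and grips with 3 to 60 N. Pads are 20 mm wide; open, the fingers measure 119 mm over their backs; the gripper's body (75 mm by 180 mm) begins 59 mm behind the grasp point.
Start: joints at [-1.24, 0.491, 1.559, -0, 1.092, -0.106], TCP at [264.426, -566.327, 214.661] pointing down, gripper open.
Joint ranges: [-3.1, 3.1], [-0.84, 2.19], [0.05, 2.79], [-1.13, 4.28], [0.06, 2.93], [-2.69, 2.69]. Speed limits (rad/s): [2.22, 2.22, 2.79, 3.14, 3.14, 3.14].

## Interface

Orientations are given as [roll, pitch, yaw] about the fixed x, y, z axes, in that order (R = Rz(yaw) Ry(pitch) Rx(roll)).
In Python, from cell import * gives the robot as it stands.
- The arm moves only by the tool step_arm, never from a script. Its argument "plan" is a list of rows, each an object of numbers: "x", "y", "z": the shift along the tool's x, y, z in units of 25 mm (1.0 is 25 mm); "rx", "ry", "rz": the turn, a rotation vector about the tool's x, y, z in units of 0.1 rad (1.0 is 0.1 rad). In form: [{"x": .., "y": .., "z": .., "rx": .., "ry": .., "rz": ..}, ...]. A call has exactly 10 rows; each row shifts and turns the commanded pose from where the row before left it, along the tool's axes as they then stand; what a row does not reach is not made up. A row lasts 1/12 s, in which the tool goes at most 41.7 mm and 7.16 degrees, less where a joint would pass 70% of its speed; a pose out of reach is approached as far as the arm can. A call with a number of a shift or a turn outside -1 to 1 is refused whole. A call with a gripper value outside its range is refused whole. "jaw" is the closure, from -1 (fully open) to 1 (shut), so that 0 is half open, set as the call begins (left out, the last holds). The fingers move at their own pace and stop on an object; the grip force is fixed at half the most. Time passes only in rows, so rows that do not move let the fingers close, or fill a call up. It gives the time, the measured TCP pose, the force, the opening and the grip force at its end, in the units of the state.
- state(): the state, without advancing time (a new reading comes with each control period).
- read_camera(name): name is "side" or "top"; returns a dict with "image" (480x640x3 uint8, red, green, blue), "depth" (480x640 float32, mm along the optical axis (not along the pixel's ray), 0 where there is no reading), "vfov" (degrees; the focal length in pixels is half the picture's height over the tangent of half this angle, whatever the lens; pixels are square), "cx", "cy" (the principal point, pixels), "R" (3x3) and "t" (3): a world point X has camera coordinates R X + t. Camera axes: x right, y down, z forward; pixel columns grow to the right and rows downward; lengths in mm; the calibration is good to about 2 mm. A picture is of the moment at which its call begins.
- job_done(): hands the job in; it is judged then, once.
The state is a dict: "t": time; "joints": joint angles; "qvel": joint speeds; "tau": joint torques, N m; "eef_pos": TCP position; "tcp_rot": TCP orientation; "ft_force": force on the tool from outside, world axes, zero at the start; "moment": the same for the moment, N m; "opening": opening from 0.0 (shut) to 1.0 (fully open); "grip_force": force on a finger pad.
Only numpy, scipy, OpenCV 4.12 (cv2) and the standard library are available. Lean on these libraries where they do the work, as an engineer would, in place of code of your own. Each camera call takes 0.05 s, during which the arm holds its last target. There are 200 camera calls.

## Task

The long parts slot on the governor spares shelf is packed, but its cover is only resting on its catches. Press the long cover down until it has clicked home at both ends and lies flat on the rim of its box. Leave the square cover as it is, only laid on: that slot still waits for its part.

Things in the scene. Friction and masses are not known exactly. Their poses are not given: they have to be found in the camera images.
- long_cover_top (a point): Centre of the flat top of the long snap cover: loose plain steel plate 80 (own x) by 150 (y) by 8 mm with a plug below it in the box mouth; z up. It rests on a hidden sprung catch at each end (y = +-63 mm). Pressed about 50 mm from the centre along y, an end takes about 10 N (at the centre 17 N does both), clicks after 3 to 5 mm and drops home, 10 mm in all; the other end may rise 2 mm. Press with shut fingers.
- long_mouth (a point): Centre of the mouth of the long box, at rim height, 60 mm above the shelf. Riveted grey iron parts slot, 74 (x) by 144 mm (y) outside, fixed; z up, y along its length as its cover's. The cover's top is 18 mm above this rim while resting on the catches and 8 mm above it when clicked home.
- square_cover_top (a point): Centre of the flat top face of the square snap cover, 84 by 84 by 8 mm, the same plain steel, laid loosely on a square box 60 mm high (top 78 mm above the shelf). Not to be pressed: leave it as it lies.
Not all that is in view belongs to the job. What is shaped like the part that bears long_cover_top but orange is not meant. Leave any pink look-alike of the part that bears long_mouth alone.

How it is judged:
By the outcome, as a careful person would: the job done as asked, in the order asked, and still so for the second after the job is handed in, with the robot touching nothing.
It also fails if it takes over 32 s, if anything falls off the work surface, if the arm or the gripper's body presses on something with over 40 N, if the wrist force passes 120 N, or if a joint passes its speed limit or range.

## Working session

There is one attempt and no reset: what is moved stays moved. The work goes in short steps, Python scripts to look and compute and a tool call to move; the robot and the scene stay as the last step left them, time stands still between calls to the robot, and variables do not carry over. Pictures are saved under pics/ and viewed, at most 10 in all, crops included, and the job is handed in when it is done.

Besides the shell and the picture viewer there is one more tool, called after "Request:" in YAML: its name, and indented under it one key for each argument. step_arm: Moves the arm, as the interface text tells. Shifts and turns lie within -1 to 1; 1 stands for 25 mm of shift or 0.1 rad of turn. Its arguments: {"type":"object","properties":{"plan":{"type":"array","items":{"type":"object","properties":{"x":{"type":"number"},"y":{"type":"number"},"z":{"type":"number"},"rx":{"type":"number"},"ry":{"type":"number"},"rz":{"type":"number"}}}},"jaw":{"type":"number"}},"required":["plan"]}

```bash
mkdir -p pics; cat > h.py <<'E'
from cell import *
import numpy as np, cv2
def grab(n):
    c=read_camera(n); cv2.imwrite(f"pics/{n}_{int(state()['t']*1000)}.png",c["image"][:,:,::-1]); np.savez(f"{n}.npz",**c); return c
def cloud(c):
    f=240/np.tan(np.radians(float(c["vfov"]))/2); d=c["depth"].astype(float)
    v,u=np.mgrid[:480,:640]; P=np.stack([(u-c["cx"])/f*d,(v-c["cy"])/f*d,d],-1)
    W=(P-c["t"])@c["R"]; W[d==0]=np.nan; return W
E
python3 - <<'E'
from h import *
for n in("top","side"):
    c=grab(n); print(c["vfov"],c["R"],c["t"])
print(state()); 
E
ls pics
```

```text
55.65982111096094 [[-0.00621805 -0.99970561 -0.02345286]
 [-0.99375926  0.00878978 -0.11119924]
 [ 0.11137264  0.02261505 -0.99352136]] [-44.14656235 538.69531793 858.15870511]
42.9534101685066 [[-0.97150268 -0.23683386 -0.00960506]
 [-0.11409934  0.50279067 -0.85684473]
 [ 0.20775918 -0.83133102 -0.51548507]] [ 505.22244589  136.83526075 1065.31324335]
{'t': 0.1, 'joints': array([-1.23958490e+00,  4.91476032e-01,  1.55939275e+00, -2.68421681e-05,
        1.09166701e+00, -1.05594391e-01]), 'qvel': array([-0.00044337, -0.00247226, -0.00299456, -0.00011628,  0.00185166,
       -0.00105935]), 'tau': array([ 2.72881371e-03, -6.13621187e+01, -2.58606684e+01,  6.93399506e-02,
        4.70374105e-02, -4.69106396e-05]), 'eef_pos': array([ 264.35409546, -566.11008162,  214.1331595 ]), 'tcp_rot': array([-3.14065226e+00, -7.57299534e-05,  4.36818167e-01]), 'ft_force': array([-0.5469567 ,  0.24566485, -0.3689549 ]), 'moment': array([ 0.01570777, -0.03532943, -0.00521314]), 'grip_force': 0.0, 'opening': 0.9997130393517204}
side_100.png
top_50.png
```

View pics/top_50.png

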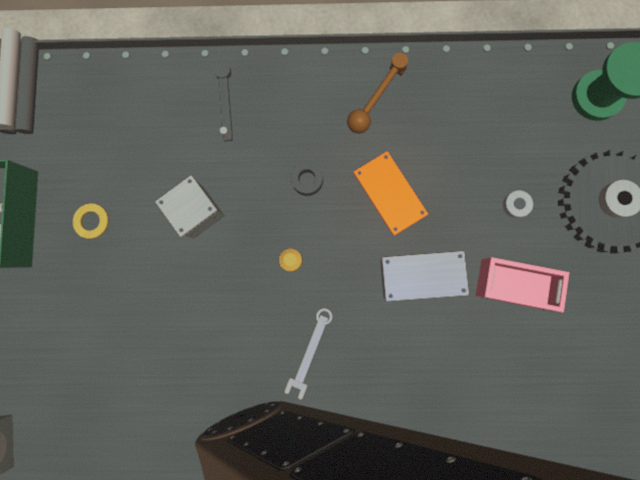

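View pics/side_100.png

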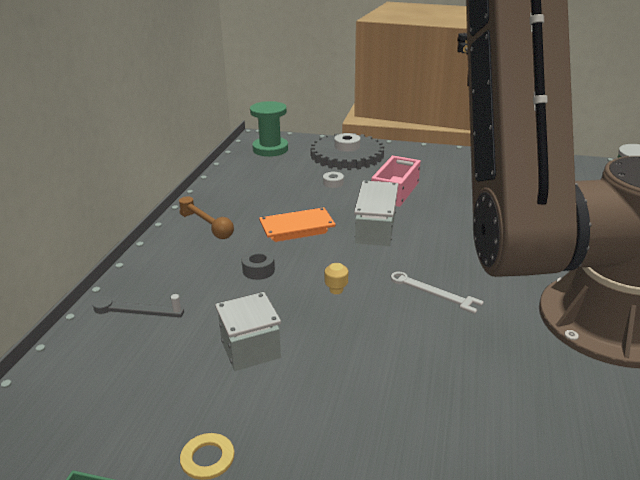

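Candidates in the top view: the grey long cover on its box at (425,276), an orange look-alike lying on the surface at (390,193), the pink box at (524,285) and the square cover at (186,206). I choose the grey one at (425,276). Next I'll measure it and check it in a crop.

```bash
cat >> h.py <<'E'
def top_face(n,box,zlo=50,zhi=95):
    c=np.load(f"{n}.npz"); W=cloud(c); u0,u1,v0,v1=box
    P=W[v0:v1,u0:u1].reshape(-1,3); P=P[~np.isnan(P[:,2])]; P=P[(P[:,2]>zlo)&(P[:,2]<zhi)]
    m=np.median(P[:,2]); Q=P[abs(P[:,2]-m)<6]
    r=cv2.minAreaRect(Q[:,:2].astype(np.float32)); A=np.c_[Q[:,:2]-Q[:,:2].mean(0),np.ones(len(Q))]
    k=np.linalg.lstsq(A,Q[:,2],rcond=None)[0]
    b=cv2.boxPoints(r); e=[b[1]-b[0],b[2]-b[1]]; e=max(e,key=np.linalg.norm)
    print(n,len(Q),"rect",np.round(r[0],1),np.round(r[1],1),"long yaw",np.arctan2(e[1],e[0]).round(3),"mean",Q.mean(0).round(1),"slope",k.round(4))
E
python3 - <<'E'
from h import *
top_face("top",(370,478,240,312)); top_face("side",(345,405,165,250)); top_face("top",(145,225,165,245))
i=cv2.imread("pics/top_50.png")[140:330,340:590]; j=cv2.imread("pics/side_100.png")[150:260,330:430]
cv2.imwrite("pics/crop.png",np.hstack([cv2.resize(i,(500,380)),cv2.resize(j,(300,380))]))
E
```

```text
top 3638 rect [ 457.7 -226. ] [ 80.  150.9] long yaw -1.502 mean [ 457.3 -225.4   78.2] slope [ 2.60000e-03 -1.00000e-04  7.82003e+01]
side 1283 rect [ 452.9 -221.1] [ 80.3 155.9] long yaw -1.504 mean [ 451.7 -212.9   76.3] slope [ 2.00000e-04 -5.40000e-03  7.62811e+01]
top 1988 rect [591.5 216.7] [85.  84.5] long yaw 0.632 mean [591.  215.9  78.4] slope [1.20000e-03 3.60000e-03 7.83795e+01]
```

View pics/crop.png

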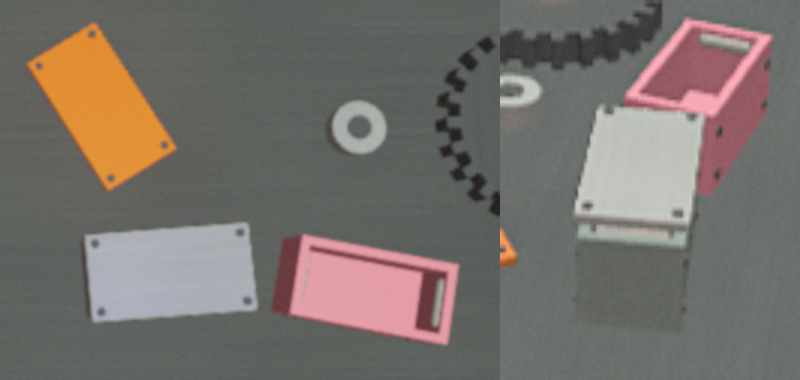

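The crop confirms it: a grey plate raised on a grey box, separate from the orange plate and the pink box. Its centre is about (456,-225,78), with the long axis along (-0.07,1.0). First I'll hover over the far end at about (460,-275), fingers shut.

Request:
step_arm:
  jaw: 1
  plan:
    - {"x": 0.6,"y": -0.36,"z": 0.2}
    - {"x": 0.6,"y": -0.36,"z": 0.2}
    - {"x": 0.6,"y": -0.36,"z": 0.2}
    - {"x": 0.6,"y": -0.36,"z": 0.2}
    - {"x": 0.6,"y": -0.36,"z": 0.2}
    - {"x": 0.6,"y": -0.36,"z": 0.2}
    - {"x": 0.6,"y": -0.36,"z": 0.2}
    - {"x": 0.6,"y": -0.36,"z": 0.2}
    - {"x": 0.6,"y": -0.36,"z": 0.2}
    - {"x": 0.6,"y": -0.36,"z": 0.2}

```text
schema error: expected keys x, y, z, rx, ry, rz
```

Request:
step_arm:
  jaw: 1
  plan:
    - {"x": 0.6,"y": -0.36,"z": 0.2}
    - {"x": 0.6,"y": -0.36,"z": 0.2}
    - {"x": 0.6,"y": -0.36,"z": 0.2}
    - {"x": 0.6,"y": -0.36,"z": 0.2}
    - {"x": 0.6,"y": -0.36,"z": 0.2}
    - {"x": 0.6,"y": -0.36,"z": 0.2}
    - {"x": 0.6,"y": -0.36,"z": 0.2}
    - {"x": 0.6,"y": -0.36,"z": 0.2}
    - {}
    - {}

```text
schema error: expected keys x, y, z, rx, ry, rz
```

Request:
step_arm:
  jaw: 1
  plan:
    - {"x": 0.6,"y": -0.36,"z": 0.2,"rx": 0,"ry": 0,"rz": 0}
    - {"x": 0.6,"y": -0.36,"z": 0.2,"rx": 0,"ry": 0,"rz": 0}
    - {"x": 0.6,"y": -0.36,"z": 0.2,"rx": 0,"ry": 0,"rz": 0}
    - {"x": 0.6,"y": -0.36,"z": 0.2,"rx": 0,"ry": 0,"rz": 0}
    - {"x": 0.6,"y": -0.36,"z": 0.2,"rx": 0,"ry": 0,"rz": 0}
    - {"x": 0.6,"y": -0.36,"z": 0.2,"rx": 0,"ry": 0,"rz": 0}
    - {"x": 0.6,"y": -0.36,"z": 0.2,"rx": 0,"ry": 0,"rz": 0}
    - {"x": 0.6,"y": -0.36,"z": 0.2,"rx": 0,"ry": 0,"rz": 0}
    - {"x": 0.6,"y": -0.36,"z": 0.2,"rx": 0,"ry": 0,"rz": 0}
    - {"x": 0.6,"y": -0.36,"z": 0.2,"rx": 0,"ry": 0,"rz": 0}

```text
t: 0.93
eef_pos: [362.8, -420.2, 164.2]
tcp_rot: [-3.141, 0.0, 0.437]
ft_force: [0.7, 0.5, 0.1]
opening: 0.354
grip_force: 0.0
```

Request:
step_arm:
  jaw: 1
  plan:
    - {"x": 0.6,"y": -0.36,"z": 0.2,"rx": 0,"ry": 0,"rz": 0}
    - {"x": 0.6,"y": -0.36,"z": 0.2,"rx": 0,"ry": 0,"rz": 0}
    - {"x": 0.6,"y": -0.36,"z": 0.2,"rx": 0,"ry": 0,"rz": 0}
    - {"x": 0.6,"y": -0.36,"z": 0.2,"rx": 0,"ry": 0,"rz": 0}
    - {"x": 0.6,"y": -0.36,"z": 0.2,"rx": 0,"ry": 0,"rz": 0}
    - {"x": 0.6,"y": -0.36,"z": 0.2,"rx": 0,"ry": 0,"rz": 0}
    - {"x": 0.6,"y": -0.36,"z": 0.2,"rx": 0,"ry": 0,"rz": 0}
    - {"x": 0.6,"y": -0.36,"z": 0.2,"rx": 0,"ry": 0,"rz": 0}
    - {"x": 0,"y": 0,"z": 0,"rx": 0,"ry": 0,"rz": 0}
    - {"x": 0,"y": 0,"z": 0,"rx": 0,"ry": 0,"rz": 0}

```text
t: 1.77
eef_pos: [440.7, -304.7, 124.4]
tcp_rot: [-3.141, 0.0, 0.439]
ft_force: [0.5, -0.2, -0.4]
opening: 0.008
grip_force: 0.0
```

Request:
step_arm:
  jaw: 1
  plan:
    - {"x": 0.3,"y": -0.19,"z": 0.2,"rx": 0,"ry": 0,"rz": 0}
    - {"x": 0.3,"y": -0.19,"z": 0.2,"rx": 0,"ry": 0,"rz": 0}
    - {"x": 0.3,"y": -0.19,"z": 0.2,"rx": 0,"ry": 0,"rz": 0}
    - {"x": 0.3,"y": -0.19,"z": 0.2,"rx": 0,"ry": 0,"rz": 0}
    - {"x": 0,"y": 0,"z": 0.2,"rx": 0,"ry": 0,"rz": 0}
    - {"x": 0,"y": 0,"z": 0.2,"rx": 0,"ry": 0,"rz": 0}
    - {"x": 0,"y": 0,"z": 0.2,"rx": 0,"ry": 0,"rz": 0}
    - {"x": 0,"y": 0,"z": 0,"rx": 0,"ry": 0,"rz": 0}
    - {"x": 0,"y": 0,"z": 0,"rx": 0,"ry": 0,"rz": 0}
    - {"x": 0,"y": 0,"z": 0,"rx": 0,"ry": 0,"rz": 0}

```text
t: 2.6
eef_pos: [459.6, -275.7, 89.7]
tcp_rot: [3.141, -0.0, 0.436]
ft_force: [-0.5, -0.0, 0.1]
opening: 0.002
grip_force: 0.0
```

```bash
python3 - <<'E'
from h import *
print(state()["eef_pos"]); grab("side"); c=grab("top")
top_face("side",(345,405,165,250))
E
ls pics
```

```text
[ 459.6158396  -275.72442614   89.71909471]
side 1277 rect [ 452.8 -220.6] [ 80.2 157. ] long yaw -1.503 mean [ 451.6 -212.5   76.3] slope [ 1.90000e-03 -5.10000e-03  7.62573e+01]
crop.png
side_100.png
side_2650.png
top_2700.png
top_50.png
```

Request:
step_arm:
  jaw: 1
  plan:
    - {"x": 0,"y": 0,"z": 0.1,"rx": 0,"ry": 0,"rz": 0}
    - {"x": 0,"y": 0,"z": 0.1,"rx": 0,"ry": 0,"rz": 0}
    - {"x": 0,"y": 0,"z": 0.1,"rx": 0,"ry": 0,"rz": 0}
    - {"x": 0,"y": 0,"z": 0.1,"rx": 0,"ry": 0,"rz": 0}
    - {"x": 0,"y": 0,"z": 0.06,"rx": 0,"ry": 0,"rz": 0}
    - {"x": 0,"y": 0,"z": 0.04,"rx": 0,"ry": 0,"rz": 0}
    - {"x": 0,"y": 0,"z": 0.04,"rx": 0,"ry": 0,"rz": 0}
    - {"x": 0,"y": 0,"z": 0,"rx": 0,"ry": 0,"rz": 0}
    - {"x": 0,"y": 0,"z": 0,"rx": 0,"ry": 0,"rz": 0}
    - {"x": 0,"y": 0,"z": 0,"rx": 0,"ry": 0,"rz": 0}

```text
t: 3.53
eef_pos: [459.6, -274.9, 76.3]
tcp_rot: [-3.141, -0.0, 0.437]
ft_force: [-0.3, 3.8, 5.3]
opening: 0.005
grip_force: 2.5
```

Request:
step_arm:
  jaw: 1
  plan:
    - {"x": 0,"y": 0,"z": 0.04,"rx": 0,"ry": 0,"rz": 0}
    - {"x": 0,"y": 0,"z": 0.04,"rx": 0,"ry": 0,"rz": 0}
    - {"x": 0,"y": 0,"z": 0.04,"rx": 0,"ry": 0,"rz": 0}
    - {"x": 0,"y": 0,"z": 0,"rx": 0,"ry": 0,"rz": 0}
    - {"x": 0,"y": 0,"z": 0,"rx": 0,"ry": 0,"rz": 0}
    - {"x": 0,"y": 0,"z": 0,"rx": 0,"ry": 0,"rz": 0}
    - {"x": 0,"y": 0,"z": 0,"rx": 0,"ry": 0,"rz": 0}
    - {"x": 0,"y": 0,"z": 0,"rx": 0,"ry": 0,"rz": 0}
    - {"x": 0,"y": 0,"z": 0,"rx": 0,"ry": 0,"rz": 0}
    - {"x": 0,"y": 0,"z": 0,"rx": 0,"ry": 0,"rz": 0}

```text
t: 4.37
eef_pos: [459.7, -275.5, 73.1]
tcp_rot: [3.141, 0.0, 0.437]
ft_force: [-0.6, 0.5, -1.1]
opening: 0.004
grip_force: 0.0
```

The force rose to 5 N and then fell to zero, so this end has clicked. I'll follow it down gently to confirm it is home.

Request:
step_arm:
  jaw: 1
  plan:
    - {"x": 0,"y": 0,"z": 0.06,"rx": 0,"ry": 0,"rz": 0}
    - {"x": 0,"y": 0,"z": 0.06,"rx": 0,"ry": 0,"rz": 0}
    - {"x": 0,"y": 0,"z": 0.04,"rx": 0,"ry": 0,"rz": 0}
    - {"x": 0,"y": 0,"z": 0.04,"rx": 0,"ry": 0,"rz": 0}
    - {"x": 0,"y": 0,"z": 0,"rx": 0,"ry": 0,"rz": 0}
    - {"x": 0,"y": 0,"z": 0,"rx": 0,"ry": 0,"rz": 0}
    - {"x": 0,"y": 0,"z": 0,"rx": 0,"ry": 0,"rz": 0}
    - {"x": 0,"y": 0,"z": 0,"rx": 0,"ry": 0,"rz": 0}
    - {"x": 0,"y": 0,"z": 0,"rx": 0,"ry": 0,"rz": 0}
    - {"x": 0,"y": 0,"z": 0,"rx": 0,"ry": 0,"rz": 0}

```text
t: 5.2
eef_pos: [459.9, -275.5, 70.0]
tcp_rot: [3.14, -0.001, 0.437]
ft_force: [-5.8, 3.8, 26.8]
opening: 0.001
grip_force: 13.2
```

It bottoms out at 27 N, so it is home. I'll lift and move to the other end at (453,-175).

Request:
step_arm:
  jaw: 1
  plan:
    - {"x": 0,"y": 0,"z": -0.4,"rx": 0,"ry": 0,"rz": 0}
    - {"x": 0,"y": 0,"z": -0.6,"rx": 0,"ry": 0,"rz": 0}
    - {"x": 0.24,"y": -0.63,"z": 0,"rx": 0,"ry": 0,"rz": 0}
    - {"x": 0.24,"y": -0.63,"z": 0,"rx": 0,"ry": 0,"rz": 0}
    - {"x": 0.24,"y": -0.63,"z": 0,"rx": 0,"ry": 0,"rz": 0}
    - {"x": 0.24,"y": -0.63,"z": 0,"rx": 0,"ry": 0,"rz": 0}
    - {"x": 0.24,"y": -0.63,"z": 0,"rx": 0,"ry": 0,"rz": 0}
    - {"x": 0.24,"y": -0.63,"z": 0,"rx": 0,"ry": 0,"rz": 0}
    - {"x": 0,"y": 0,"z": 0,"rx": 0,"ry": 0,"rz": 0}
    - {"x": 0,"y": 0,"z": 0,"rx": 0,"ry": 0,"rz": 0}

```text
t: 6.03
eef_pos: [451.9, -173.0, 92.7]
tcp_rot: [-3.141, 0.001, 0.439]
ft_force: [0.1, -0.2, 0.2]
opening: 0.004
grip_force: 0.0
```

```bash
python3 - <<'E'
from h import *
print(state()["eef_pos"]); grab("side")
top_face("side",(345,405,165,250))
E
```

```text
[ 451.93184369 -173.04482269   92.67612255]
side 749 rect [ 452.5 -218.9] [ 80.1 150.9] long yaw -1.505 mean [ 449.5 -206.7   73.6] slope [-3.40000e-03  6.56000e-02  7.35624e+01]
```

The plate now tilts with its far end down. This end is next.

Request:
step_arm:
  jaw: 1
  plan:
    - {"x": 0,"y": 0,"z": 0.2,"rx": 0,"ry": 0,"rz": 0}
    - {"x": 0,"y": 0,"z": 0.1,"rx": 0,"ry": 0,"rz": 0}
    - {"x": 0,"y": 0,"z": 0.1,"rx": 0,"ry": 0,"rz": 0}
    - {"x": 0,"y": 0,"z": 0.1,"rx": 0,"ry": 0,"rz": 0}
    - {"x": 0,"y": 0,"z": 0.06,"rx": 0,"ry": 0,"rz": 0}
    - {"x": 0,"y": 0,"z": 0.04,"rx": 0,"ry": 0,"rz": 0}
    - {"x": 0,"y": 0,"z": 0.04,"rx": 0,"ry": 0,"rz": 0}
    - {"x": 0,"y": 0,"z": 0.04,"rx": 0,"ry": 0,"rz": 0}
    - {"x": 0,"y": 0,"z": 0,"rx": 0,"ry": 0,"rz": 0}
    - {"x": 0,"y": 0,"z": 0,"rx": 0,"ry": 0,"rz": 0}

```text
t: 6.92
eef_pos: [452.2, -174.6, 76.4]
tcp_rot: [-3.142, -0.0, 0.436]
ft_force: [-1.5, 1.4, 7.7]
opening: 0.006
grip_force: 3.5
```

Request:
step_arm:
  jaw: 1
  plan:
    - {"x": 0,"y": 0,"z": 0.04,"rx": 0,"ry": 0,"rz": 0}
    - {"x": 0,"y": 0,"z": 0.04,"rx": 0,"ry": 0,"rz": 0}
    - {"x": 0,"y": 0,"z": 0,"rx": 0,"ry": 0,"rz": 0}
    - {"x": 0,"y": 0,"z": 0,"rx": 0,"ry": 0,"rz": 0}
    - {"x": 0,"y": 0,"z": 0,"rx": 0,"ry": 0,"rz": 0}
    - {"x": 0,"y": 0,"z": 0,"rx": 0,"ry": 0,"rz": 0}
    - {"x": 0,"y": 0,"z": 0,"rx": 0,"ry": 0,"rz": 0}
    - {"x": 0,"y": 0,"z": 0,"rx": 0,"ry": 0,"rz": 0}
    - {"x": 0,"y": 0,"z": 0,"rx": 0,"ry": 0,"rz": 0}
    - {"x": 0,"y": 0,"z": 0,"rx": 0,"ry": 0,"rz": 0}

```text
t: 7.75
eef_pos: [452.2, -174.5, 74.3]
tcp_rot: [-3.141, -0.0, 0.437]
ft_force: [-2.0, 2.4, 6.4]
opening: 0.004
grip_force: 3.3
```

Request:
step_arm:
  jaw: 1
  plan:
    - {"x": 0,"y": 0,"z": 0.04,"rx": 0,"ry": 0,"rz": 0}
    - {"x": 0,"y": 0,"z": 0.04,"rx": 0,"ry": 0,"rz": 0}
    - {"x": 0,"y": 0,"z": 0.04,"rx": 0,"ry": 0,"rz": 0}
    - {"x": 0,"y": 0,"z": 0,"rx": 0,"ry": 0,"rz": 0}
    - {"x": 0,"y": 0,"z": 0,"rx": 0,"ry": 0,"rz": 0}
    - {"x": 0,"y": 0,"z": 0,"rx": 0,"ry": 0,"rz": 0}
    - {"x": 0,"y": 0,"z": 0,"rx": 0,"ry": 0,"rz": 0}
    - {"x": 0,"y": 0,"z": 0,"rx": 0,"ry": 0,"rz": 0}
    - {"x": 0,"y": 0,"z": 0,"rx": 0,"ry": 0,"rz": 0}
    - {"x": 0,"y": 0,"z": 0,"rx": 0,"ry": 0,"rz": 0}

```text
t: 8.58
eef_pos: [452.4, -174.6, 71.1]
tcp_rot: [3.141, -0.0, 0.437]
ft_force: [0.3, -0.2, 0.6]
opening: 0.007
grip_force: 0.0
```

Clicked here too. I'll follow it down to seat it.

Request:
step_arm:
  jaw: 1
  plan:
    - {"x": 0,"y": 0,"z": 0.04,"rx": 0,"ry": 0,"rz": 0}
    - {"x": 0,"y": 0,"z": 0.04,"rx": 0,"ry": 0,"rz": 0}
    - {"x": 0,"y": 0,"z": 0.04,"rx": 0,"ry": 0,"rz": 0}
    - {"x": 0,"y": 0,"z": 0,"rx": 0,"ry": 0,"rz": 0}
    - {"x": 0,"y": 0,"z": 0,"rx": 0,"ry": 0,"rz": 0}
    - {"x": 0,"y": 0,"z": 0,"rx": 0,"ry": 0,"rz": 0}
    - {"x": 0,"y": 0,"z": 0,"rx": 0,"ry": 0,"rz": 0}
    - {"x": 0,"y": 0,"z": 0,"rx": 0,"ry": 0,"rz": 0}
    - {"x": 0,"y": 0,"z": 0,"rx": 0,"ry": 0,"rz": 0}
    - {"x": 0,"y": 0,"z": 0,"rx": 0,"ry": 0,"rz": 0}

```text
t: 9.42
eef_pos: [452.3, -174.5, 68.3]
tcp_rot: [3.141, -0.0, 0.437]
ft_force: [-1.9, 0.6, 5.5]
opening: 0.007
grip_force: 2.7
```

Request:
step_arm:
  jaw: 1
  plan:
    - {"x": 0,"y": 0,"z": -0.4,"rx": 0,"ry": 0,"rz": 0}
    - {"x": 0,"y": 0,"z": -0.8,"rx": 0,"ry": 0,"rz": 0}
    - {"x": -0.7,"y": 0.4,"z": -0.8,"rx": 0,"ry": 0,"rz": 0}
    - {"x": -0.7,"y": 0.6,"z": -0.5,"rx": 0,"ry": 0,"rz": 0}
    - {"x": -0.8,"y": 0.6,"z": -0.3,"rx": 0,"ry": 0,"rz": 0}
    - {"x": -0.8,"y": 0.6,"z": -0.3,"rx": 0,"ry": 0,"rz": 0}
    - {"x": -0.8,"y": 0.6,"z": -0.3,"rx": 0,"ry": 0,"rz": 0}
    - {"x": -0.8,"y": 0.6,"z": -0.3,"rx": 0,"ry": 0,"rz": 0}
    - {"x": -0.8,"y": 0.6,"z": -0.3,"rx": 0,"ry": 0,"rz": 0}
    - {"x": -0.8,"y": 0.6,"z": -0.3,"rx": 0,"ry": 0,"rz": 0}

```text
t: 10.25
eef_pos: [359.8, -345.3, 175.9]
tcp_rot: [3.142, 0.0, 0.437]
ft_force: [0.1, 0.1, -0.9]
opening: 0.005
grip_force: 0.0
```

Request:
step_arm:
  jaw: 1
  plan:
    - {"x": -0.8,"y": 0.6,"z": 0,"rx": 0,"ry": 0,"rz": 0}
    - {"x": -0.8,"y": 0.6,"z": 0,"rx": 0,"ry": 0,"rz": 0}
    - {"x": -0.8,"y": 0.6,"z": 0,"rx": 0,"ry": 0,"rz": 0}
    - {"x": -0.8,"y": 0.6,"z": 0,"rx": 0,"ry": 0,"rz": 0}
    - {"x": -0.8,"y": 0.6,"z": 0,"rx": 0,"ry": 0,"rz": 0}
    - {"x": -0.5,"y": 0.4,"z": 0,"rx": 0,"ry": 0,"rz": 0}
    - {"x": 0,"y": 0,"z": 0,"rx": 0,"ry": 0,"rz": 0}
    - {"x": 0,"y": 0,"z": 0,"rx": 0,"ry": 0,"rz": 0}
    - {"x": 0,"y": 0,"z": 0,"rx": 0,"ry": 0,"rz": 0}
    - {"x": 0,"y": 0,"z": 0,"rx": 0,"ry": 0,"rz": 0}

```text
t: 11.08
eef_pos: [295.1, -468.0, 175.6]
tcp_rot: [-3.141, -0.0, 0.438]
ft_force: [-0.2, 0.1, 0.1]
opening: 0.008
grip_force: 0.0
```

```bash
python3 - <<'E'
from h import *
print(state()["eef_pos"],state()["t"]); grab("side"); grab("top")
top_face("side",(345,405,165,250)); top_face("top",(370,478,240,312)); top_face("top",(145,225,165,245))
E
ls -t pics|head -2
```

```text
[ 295.12012614 -467.95083916  175.64663868] 11.0833
side 1300 rect [ 454.3 -280.1] [ 83.3 278.8] long yaw -1.54 mean [ 451.6 -214.4   66.2] slope [4.3000e-03 1.0000e-04 6.6224e+01]
top 3551 rect [ 457.6 -225.5] [ 79.9 150.3] long yaw -1.502 mean [ 457.3 -225.2   68.3] slope [ 3.60000e-03 -1.20000e-03  6.82831e+01]
top 1989 rect [591.6 217.1] [85.1 85.1] long yaw 0.636 mean [591.  215.9  78.4] slope [1.70000e-03 1.80000e-03 7.83965e+01]
top_11183.png
side_11133.png
```

The long cover's top dropped from 78.2 to 68.3 mm, exactly 10 mm, and it lies flat. The square cover is unchanged at 78.4 mm, and the arm is clear of everything.

```bash
python3 -c "
from cell import *
print(job_done())"
```

```text
the job is handed in; nothing more can be done
None
```

The long cover is clicked home at both ends and lies flat on its box rim, the square cover was left as it lay, and the job was handed in at about 11 s.

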